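# File archive cartons by length and shut the card drawer

### The arm

A 6-joint arm with a two-finger parallel gripper is mounted at the origin on the work surface. World frame = base frame: x ahead of the robot, y to its left, z up, the work surface at z = 0. Lengths are in m, angles in degrees, forces in N, time in s.
With the tool pointing down it reaches from about 0.275 to 0.725 m from the base axis. Payload 15.9 kg.
Tool frame: the origin (TCP) lies between the finger pads; the fingertips stand 8 mm ahead of it and the grasp point (between the pads) lies 11 mm behind it (env.nose_length is the distance from the TCP to the fingertips, in m); z points along the fingers, y is the line along which they close (so a half turn about z gives the same grasp; the last joint's range is limited). The gripper opens to 85 mm and grips with 20 to 120 N. Pads are 22 mm wide; open, the fingers measure 114 mm over their backs; the gripper's body (76 mm by 85 mm) begins 54 mm behind the grasp point. The pads swing forward as they close: fully open they stand 13 mm farther back than shut.
Start: joints at [65.145, 12.198, -1.971, 75.831, 0, 90], TCP at [0.21, 0.454, 0.239] pointing down, gripper open.
Joint ranges: [-170.91, 170.91], [-42.67, 98.43], [-65.05, 77.54], [-120.47, 116.71], [-90, 82.35], [-180, 180]. Speed limits (degrees/s): [108.29, 108.29, 136.94, 147.25, 180, 180].

### API

Orientations are given as [roll, pitch, yaw] about the fixed x, y, z axes, in that order (R = Rz(yaw) Ry(pitch) Rx(roll)).
In Python, from workcell import sense, viewer, job, env gives the robot as it stands.
- The arm moves only by the tool servo_tool, never from a script. Its arguments are lists of equal length, an entry for each row: "xyz": the shift along the tool's x, y, z in cm, a list of three; "spin": the turn about the tool's z in rad. In form: {"xyz": [[tx, ty, tz], ...], "spin": [spin, ...]}. A call has exactly 10 rows; each row is the pose to reach, as a shift and turn from the pose commanded when the call began, along the tool's axes at that moment; what a row does not reach only later rows make up. A row lasts 1/8 s, in which the tool goes at most 62.5 mm and 10.7 degrees, less where a joint would pass 70% of its speed; a pose out of reach is approached as far as the arm can. A call with a gripper value outside its range is refused whole. "gripper" is the opening, from -1 (shut) to 1 (fully open), set as the call begins (left out, the last holds). The fingers move at their own pace and stop on an object; "grip_force" is the grip in N (left out, the last holds). Time passes only in rows, so rows that repeat a pose let the fingers close, or fill a call up. It gives the time, the measured TCP pose, the force, the opening and the grip force at its end, in the units of the state.
- sense(): the state, without advancing time (a new reading comes with each control period).
- viewer.snapshot(name): name is "scene" or "top" or "wrist"; returns the picture (420x560x3 uint8, red, green, blue); there is no depth.
- viewer.camera_model(name): a dict with "fx", "fy", "cx", "cy" (pixels), "world_to_cam" (4x4, takes a point from world to camera coordinates). Camera axes: x right, y up, looking along -z (the intrinsics and any distortion apply to the point x, -y, -z); pixel columns grow to the right and rows downward; lengths in m; the calibration is good to about 2 mm. A picture is of the moment at which its call begins: read the wrist's pose just before it. camera_model takes no time and is no camera call; for the wrist camera it gives the pose at the moment of the call.
- job.finish_job(): hands the job in; it is judged then, once.
Trained networks look in the newest picture that a camera, given by its name, has taken for a name from the list of things; names that differ only in an ending like _2 or _b are one class to them, and where a whole thing is asked for, a point or a joint stands for the part that bears it (a point fixed in the world has none). Each returns a list of dicts, best first, with "confidence" (0 to 1); they miss things now and then, are a little off and sometimes report something else, mostly with a low value. They report only what shows in the picture. A call takes as long as a camera call. They do not tell look-alikes from the thing itself.
- viewer.outline_of(camera, target): "region" (420x560 bool, what is visible of it).
- viewer.landmark_of(camera, target): "centre" ([x, y, z] in m, in the coordinates of the camera as it stood for that picture, good to about 4 mm: a listed point, or the origin of a listed thing).
The state is a dict: "time_s": time; "joints": joint angles; "joint_vel": joint speeds; "effort": joint torques, N m; "ee_pos": TCP position; "eef_rot": TCP orientation; "force": force on the tool from outside, world axes, zero at the start; "torque": the same for the moment, N m; "gripper_width": finger opening in m; "grasp_force": force on a finger pad.
Only numpy, scipy, OpenCV 4.12 (cv2) and the standard library are available. Lean on these libraries where they do the work, as an engineer would, in place of code of your own. Each camera call takes 0.05 s, during which the arm holds its last target. There are 200 camera calls.

### The job

File the three loose grey cartons in the open card drawer, each in the row whose width fits its length, where a carton of that length already stands: upright on its base, crosswise like the filed one, flat on the drawer floor. Then ease the drawer fully shut without slamming it. Leave the mug, the tape roll and the hand stamp where they are.

Things in the scene. Friction and masses are not known exactly. Their poses are not given: they have to be found in the camera images.
- carton_short: the short grey-board archive carton with a slightly darker lid band: a closed box 60 long (its x axis) x 40 wide (y) x 50 tall (z) mm, about 90 g. It stands on its 40 mm wide base on the table. Origin: centre of its underside
- carton_middle: the middle-sized grey-board archive carton with a slightly darker lid band: a closed box 80 long (its x axis) x 40 wide (y) x 50 tall (z) mm, about 120 g. It stands on its 40 mm wide base on the table. Origin: centre of its underside
- carton_long: the long grey-board archive carton with a slightly darker lid band: a closed box 100 long (its x axis) x 40 wide (y) x 50 tall (z) mm, about 150 g. It stands on its 40 mm wide base on the table. Origin: centre of its underside
- row_long (a point): widest row of the drawer (the right one seen from the robot), for 100 mm cartons: a lane 112 mm wide (y) between dividers 30 high, clear for 162 mm (x) behind the drawer front; then stands a like carton, already filed and fixed. Point: on the lane's floor, 12 mm above the table, mid-width, 80 mm behind the drawer front's inner face. x points into the chest, y left, z up; moves with the drawer
- row_short (a point): narrowest row of the drawer (between the other two), for 60 mm cartons: a lane 72 mm wide (y) between dividers 30 high, clear for 162 mm (x) behind the drawer front; then stands a like carton, already filed and fixed. Point: on the lane's floor, 12 mm above the table, mid-width, 80 mm behind the drawer front's inner face. x points into the chest, y left, z up; moves with the drawer
- row_middle (a point): middle-width row of the drawer (the left one seen from the robot), for 80 mm cartons: a lane 92 mm wide (y) between dividers 30 high, clear for 162 mm (x) behind the drawer front; then stands a like carton, already filed and fixed. Point: on the lane's floor, 12 mm above the table, mid-width, 80 mm behind the drawer front's inner face. x points into the chest, y left, z up; moves with the drawer
- pull (a point): centre of the front face of the drawer's dark wooden pull block (90 wide, 24 tall, standing 18 mm proud of the drawer front), 40 mm above the table; x points into the chest, the way the drawer shuts. The green drawer front is 318 wide, 14 thick, its top edge 70 mm above the table; the drawer's inside begins 32 mm behind this point
- drawer (a joint): how far the drawer is pushed in, m: 0 fully open, 0.21 fully shut; it starts nearly fully open and slides with about 1.5 N of friction, staying where it is left
- chest: low wooden card chest, fixed to the table, 324 wide x 250 deep x 86 mm tall, with papers stacked on its far end (to 116 mm). Origin: on the table, middle of its front face; x points to its back. The drawer comes out of this face; the opening's upper edge is 74 mm above the table
- mug: bystander: white mug, 80 mm across, 90 tall, handle at its +y. Origin: centre of its underside
- tape: bystander: roll of clear tape lying flat, 96 mm across, 45 tall. Origin: centre of its underside
- stamp: bystander: round dark-wood hand stamp standing on its base, 38 mm across, 74 tall. Origin: centre of its underside
Not all that is in view belongs to the job. What is shaped like the carton_long but purple is not meant.

How it is judged:
By the outcome, as a careful person would: the job done as asked, in the order asked, and still so for the second after the job is handed in, with the robot touching nothing.
It also fails if it takes over 72 s, if anything falls off the work surface, if the arm or the gripper's body presses on something with over 40 N, if the wrist force passes 120 N, or if a joint passes its speed limit or range.

## Working session

There is one attempt and no reset: what is moved stays moved. The work goes in short steps, Python scripts to look and compute and a tool call to move; the robot and the scene stay as the last step left them, time stands still between calls to the robot, and variables do not carry over. Pictures are saved under pics/ and viewed, at most 10 in all, crops included, and the job is handed in when it is done.

Besides the shell and the picture viewer there is one more tool, called after "Emit:" by a JSON object that holds its "api" and its "payload", one argument or row to a line. servo_tool: Moves the arm, as the interface text tells. Its arguments: {"type":"object","properties":{"xyz":{"type":"array"},"spin":{"type":"array"},"gripper":{"type":"number"},"grip_force":{"type":"number"}},"required":["xyz","spin"]}

```bash
mkdir -p pics; ls
cat > h.py <<'E'
import numpy as np, cv2
from workcell import sense, viewer, job, env
def snap(c,fn=None):
    im=viewer.snapshot(c)
    if fn: cv2.imwrite('pics/'+fn,im[:,:,::-1])
    return im
def marks(c,names):
    T=np.linalg.inv(viewer.camera_model(c)['world_to_cam'])
    for n in names:
        for d in viewer.landmark_of(c,n)[:3]:
            print(c,n,round(d['confidence'],2),np.round((T@np.r_[d['centre'],1])[:3],4), 'px',np.round(proj(c,(T@np.r_[d['centre'],1])[:3])).astype(int))
def proj(c,p):
    m=viewer.camera_model(c);q=(m['world_to_cam']@np.r_[p,1])[:3]
    return np.array([m['fx']*q[0]/-q[2]+m['cx'],m['fy']*(-q[1])/-q[2]+m['cy']])
def toplane(c,px,z):
    m=viewer.camera_model(c);T=np.linalg.inv(m['world_to_cam'])
    d=T[:3,:3]@np.array([(px[0]-m['cx'])/m['fx'],-(px[1]-m['cy'])/m['fy'],-1]);o=T[:3,3]
    return o+d*(z-o[2])/d[2]
E
python3 - <<'E'
from h import *
for c in ('scene','top'): snap(c,c+'0.png')
N=['carton_short','carton_middle','carton_long','row_long','row_short','row_middle','pull','drawer','chest','mug','tape','stamp']
marks('top',N)
m=viewer.camera_model('top');print({k:v for k,v in m.items()})
print(sense())
E
```

```text
pics
top carton_short 0.6 [ 0.4416 -0.3103  0.0015] px [365 267]
top carton_short 0.6 [ 0.7421 -0.1248 -0.0024] px [301 161]
top carton_middle 0.69 [ 0.4181 -0.1279 -0.0009] px [300 274]
top carton_middle 0.39 [ 0.4419 -0.3087 -0.0008] px [364 267]
top carton_long 0.78 [ 0.6033 -0.2146  0.0022] px [332 209]
top carton_long 0.67 [ 0.5792 -0.0968  0.0026] px [290 217]
top carton_long 0.26 [0.4189 0.2188 0.0403] px [175 273]
top row_long 0.94 [0.5214 0.1258 0.0157] px [211 236]
top row_short 0.89 [0.5314 0.2249 0.0154] px [176 232]
top row_middle 0.6 [0.5366 0.3084 0.0117] px [147 230]
top pull 0.68 [0.4228 0.2209 0.0395] px [174 271]Traceback (most recent call last):
  File "<stdin>", line 4, in <module>
  File "h.py", line 10, in marks
    for d in viewer.landmark_of(c,n)[:3]:
             ~~~~~~~~~~~~~~~~~~^^^^^
ValueError: it knows: carton_long, carton_middle, carton_short, chest, mug, pull, row_long, row_middle, row_short, stamp, tape
```

Run:
```python
from h import *
for c in ('scene','top'): snap(c)
marks('top',['chest','mug','tape','stamp'])
marks('scene',['carton_short','carton_middle','carton_long','row_long','row_short','row_middle','pull','chest','mug','tape','stamp'])
m=viewer.camera_model('top');print({k:v for k,v in m.items()})
print(sense())
```

```text
top chest 0.92 [ 0.6451  0.2044 -0.0013] px [186 193]
top mug 0.61 [ 0.4723 -0.5239 -0.0017] px [440 257]
top tape 0.95 [ 0.7423 -0.1266 -0.001 ] px [301 161]
top stamp 0.74 [ 0.6866 -0.3541  0.0007] px [380 181]
scene carton_short 0.83 [ 0.4374 -0.309  -0.0024] px [191 242]
scene carton_middle 0.95 [ 0.418  -0.1267  0.0007] px [227 201]
scene carton_middle 0.29 [ 0.7395 -0.1286 -0.0009] px [313 251]
scene carton_long 0.84 [ 0.6035 -0.2209  0.002 ] px [255 249]
scene carton_long 0.82 [ 0.5727 -0.0961 -0.01  ] px [273 219]
scene row_long 0.82 [0.5249 0.1249 0.0102] px [300 169]
scene row_short 0.82 [0.5326 0.2199 0.0112] px [317 155]
scene row_middle 0.74 [0.5378 0.308  0.006 ] px [331 144]
scene pull 0.7 [0.4168 0.2201 0.0366] px [290 137]
scene chest 0.74 [ 0.6443  0.1976 -0.0031] px [341 174]
scene mug 0.7 [ 0.4789 -0.5293  0.    ] px [141 306]
scene tape 0.96 [ 7.430e-01 -1.299e-01 -7.000e-04] px [314 252]
scene stamp 0.7 [ 0.6842 -0.3571 -0.0037] px [247 300]
{'fx': 484.54558392524723, 'fy': 484.54558392524723, 'cx': 286.54426140152594, 'cy': 208.8479462874388, 'world_to_cam': ar
[... 218 characters left out ...]
        ,  1.        ]])}
{'time_s': 1.3, 'joints': array([ 6.51453269e+01,  1.21985748e+01, -1.96883409e+00,  7.58303575e+01,
        1.02355143e-03,  8.99989324e+01]), 'joint_vel': array([-0.0041939 , -0.00969307, -0.01761371, -0.07047051, -0.12602556,
       -0.02434981]), 'effort': array([ 2.65083407e-03, -6.85968161e+01,  4.87334740e+01,  8.12132475e-04,
        2.22241306e-04,  2.38121561e-05]), 'ee_pos': array([0.21015746, 0.45369804, 0.23931804]), 'eef_rot': array([ 1.79997766e+02, -1.02350981e-03,  1.55146395e+02]), 'force': array([ 0.45831574, -0.3920012 , -0.21473723]), 'torque': array([0.02783573, 0.00521631, 0.0067613 ]), 'grasp_force': 0.0, 'gripper_width': 0.08562701432476327}
```

View pics/top0.png

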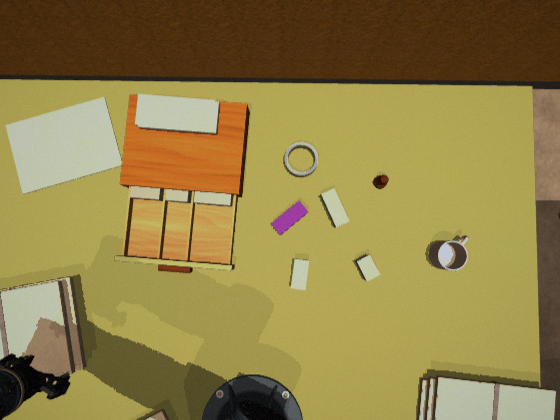

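View pics/scene0.png

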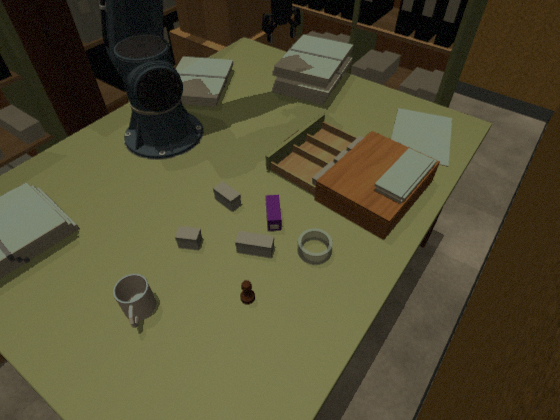

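The loose grey cartons are short at px (368,267), middle at (300,274) and long at (334,207). The purple box at (290,217) is a decoy and the clear tape ring at (301,159) is a bystander. Three grey cartons already stand in the drawer at about y=195, and there is white paper at (65,145). The drawer lies at (180,230). Next I fit the poses by silhouette and check a close crop.

```bash
cat >> h.py <<'E'
from scipy.optimize import minimize
def fitbox(c,name,dims,p0,near):
    rs=[d['region'] for d in viewer.outline_of(c,name)]
    rs=[r for r in rs if r.any() and np.hypot(*(np.argwhere(r).mean(0)[::-1]-near))<25]
    if not rs: return None
    S=4; r=cv2.resize(rs[0].astype(np.uint8)*255,None,fx=S,fy=S,interpolation=cv2.INTER_LINEAR)>127
    L,W,H=dims
    def f(p):
        cs,sn=np.cos(p[2]),np.sin(p[2])
        P=[proj(c,[p[0]+cs*a-sn*b,p[1]+sn*a+cs*b,z]) for a in(-L/2,L/2) for b in(-W/2,W/2) for z in(0,H)]
        h=cv2.convexHull(((np.array(P)+.5)*S-.5).astype(np.float32))
        m=np.zeros(r.shape,np.uint8);cv2.fillConvexPoly(m,np.round(h*16).astype(np.int32),1,shift=4);m=m>0
        return 1-(m&r).sum()/(m|r).sum()
    best=None
    for y in np.radians(np.arange(-90,90,15)):
        s=minimize(f,[*p0,y],method='Nelder-Mead',options=dict(initial_simplex=[[*p0,y],[p0[0]+.01,p0[1],y],[p0[0],p0[1]+.01,y],[*p0,y+.2]],xatol=1e-4,fatol=1e-4))
        if best is None or s.fun<best.fun: best=s
    return np.round([*best.x[:2],np.degrees(best.x[2]),1-best.fun],4)
E
python3 - <<'E'
from h import *
C=[('carton_short',.06,(.4416,-.31)),('carton_middle',.08,(.418,-.128)),('carton_long',.1,(.6033,-.217))]
for c in ('top','scene'):
    im=snap(c)
    if c=='top': cv2.imwrite('pics/crop.png',cv2.resize(im[140:300,110:400,::-1],None,fx=2.7,fy=2.7,interpolation=cv2.INTER_CUBIC))
    for n,l,p in C: print(c,n,fitbox(c,n,(l,.04,.05),p,proj(c,[*p,.025])))
E
```

```text
Traceback (most recent call last):
  File "h.py", line 34, in fitbox
    s=minimize(f,[*p0,y],method='Nelder-Mead',options=dict(initial_simplex=[[*p0,y],[p0[0]+.01,p0[1],y],[p0[0],p0[1]+.01,y],[*p0,y+.2]],xatol=1e-4,fatol=1e-4))
  File "h.py", line 28, in f
    P=[proj(c,[p[0]+cs*a-sn*b,p[1]+sn*a+cs*b,z]) for a in(-L/2,L/2) for b in(-W/2,W/2) for z in(0,H)]
       ~~~~^^^^^^^^^^^^^^^^^^^^^^^^^^^^^^^^^^^^^
  File "h.py", line 13, in proj
    m=viewer.camera_model(c);q=(m['world_to_cam']@np.r_[p,1])[:3]
ValueError: time passes only in moves, steps and waits
```

View pics/crop.png

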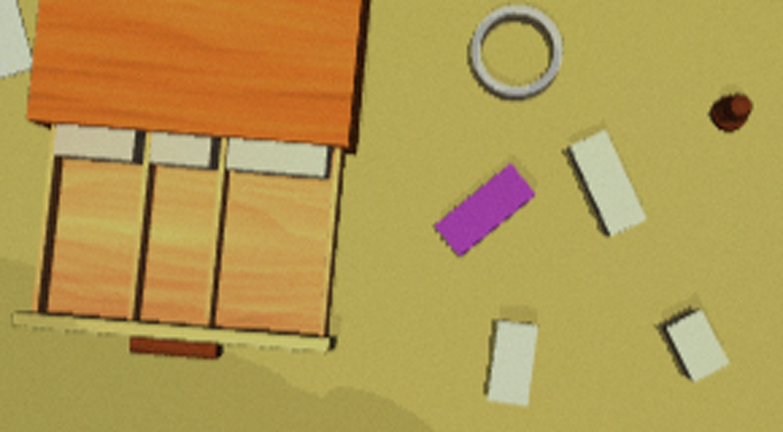

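The crop confirms it: the grey-white cartons are short at crop px (696,345), middle at (512,362) and long at (607,183). The purple one at (485,210) is the decoy. The filed cartons stand crosswise at the back of each lane.

```bash
cat > p.py <<'E'
import re
s=open('h.py').read()
s=s.replace("import sense, viewer, job, env","import sense, viewer, job, env\nCM={}\ndef cam(c):\n    if c=='wrist': return viewer.camera_model(c)\n    if c not in CM: CM[c]=viewer.camera_model(c)\n    return CM[c]")
s=s.replace("m=viewer.camera_model(c);","m=cam(c);")
open('h.py','w').write(s)
E
python3 p.py
python3 - <<'E'
from h import *
C=[('carton_short',.06,(.4416,-.31)),('carton_middle',.08,(.418,-.128)),('carton_long',.1,(.6033,-.217))]
for c in ('top','scene'):
    snap(c)
    for n,l,p in C: print(c,n,fitbox(c,n,(l,.04,.05),p,proj(c,[*p,.025])))
t=lambda u,v,z: toplane('top',(110+(u+.5)/2.7-.5,140+(v+.5)/2.7-.5),z)
A=t(12,325,.07);B=t(331,350,.07);print('front outer',A,B,np.linalg.norm(A-B),np.degrees(np.arctan2(*(B-A)[:2]))+0)
A=t(28,122,.086);B=t(350,149,.086);print('chest front',A,B,np.linalg.norm(A-B))
for u,v,z in((137,319,.042),(148,135,.042),(212,325,.042),(222,140,.042)): print(t(u,v,z))
print('pull',t(130,349,.052),t(220,356,.052))
E
```

```text
top carton_short [ 0.4416 -0.3117 28.4184  0.9607]
top carton_middle [ 0.4214 -0.1242 -6.393   0.9385]
top carton_long [ 0.6085 -0.2197 24.3733  0.9079]
scene carton_short [ 0.4401 -0.3141 29.9024  0.938 ]
scene carton_middle [ 0.4194 -0.1273 -7.4103  0.9448]
scene carton_long [   0.6038   -0.2227 -154.352     0.9473]
front outer [0.45206406 0.37661174 0.07      ] [0.43210261 0.0571897  0.07      ] 0.32004515613027057 -176.42409946011517
chest front [0.65448383 0.36362611 0.086     ] [0.63208532 0.04118432 0.086     ] 0.3232188195890169
[0.45920846 0.2591736  0.042     ]
[0.6482655  0.25456024 0.042     ]
[0.45427804 0.18239836 0.042     ]
[0.64419556 0.17799117 0.042     ]
pull [0.42918064 0.26255596 0.052     ] [0.42354022 0.17128892 0.052     ]
```

```bash
cat >> h.py <<'E'
def plan(*wps):
    """wps: (x,y,z,yaw) -> shifts cm & spin from present pose; also cm per waypoint path"""
    s=sense();p=s['ee_pos'];y0=s['eef_rot'][2];a=np.radians(y0)
    R=np.array([[np.cos(a),np.sin(a),0],[np.sin(a),-np.cos(a),0],[0,0,-1]])
    print('at',np.round(p,4),np.round(s['eef_rot'],2),'t',s['time_s'],'w',s['gripper_width'],'F',np.round(s['force'],1))
    for x,y,z,w in wps:
        d=R.T@(np.array([x,y,z])-p)*100; dy=(w-y0+180)%360-180
        print((x,y,z,w),'->',np.round(d,2),'spin',round(-np.radians(dy),3),'dist',round(np.linalg.norm(d),1))
E
python3 - <<'E'
from h import *
plan((.43,.22,.40,86.2))
s=sense();T=np.linalg.inv(viewer.camera_model('wrist')['world_to_cam']);print(T,cam('wrist'))
E
```

```text
at [0.2101 0.4537 0.2393] [-180.      0.    155.14] t 1.8 w 0.08550292803827537 F [-0.4  0.3  0.3]
(0.43, 0.22, 0.4, 86.2) -> [-29.77 -11.96 -16.07] spin 1.203 dist 35.9
[[ 4.19373021e-01 -8.76684287e-01 -2.35692446e-01  1.50824968e-01]
 [ 9.07813986e-01  4.05045940e-01  1.08680968e-01  4.81558329e-01]
 [ 1.87371277e-04 -2.59542765e-01  9.65731597e-01  3.74633832e-01]
 [ 0.00000000e+00  0.00000000e+00  0.00000000e+00  1.00000000e+00]] {'fx': 346.40913901174173, 'fy': 346.40913901174173, 'cx': 278.5406251246675, 'cy': 207.52265346761166, 'world_to_cam': array([[ 4.19373021e-01,  9.07813986e-01,  1.87371277e-04,
        -5.00487505e-01],
       [-8.76684287e-01,  4.05045940e-01, -2.59542765e-01,
         3.44061346e-02],
       [-2.35692446e-01,  1.08680968e-01,  9.65731597e-01,
        -3.78583649e-01],
       [ 0.00000000e+00,  0.00000000e+00,  0.00000000e+00,
         1.00000000e+00]])}
```

Emit:
{"api": "servo_tool", "payload": {
  "xyz": [
    [-29.8,-12,-16],
    [-29.8,-12,-16],
    [-29.8,-12,-16],
    [-29.8,-12,-16],
    [-29.8,-12,-16],
    [-29.8,-12,-16],
    [-29.8,-12,-16],
    [-29.8,-12,-16],
    [-29.8,-12,-16],
    [-29.8,-12,-16]
  ],
  "spin": [1.2,1.2,1.2,1.2,1.2,1.2,1.2,1.2,1.2,1.2],
  "gripper": 0.6,
  "grip_force": 30
}}

```text
time_s: 3.05
ee_pos: [0.4297, 0.2199, 0.3992]
eef_rot: [-180.0, 0.0, 86.5]
force: [-0.0, -0.3, -0.1]
gripper_width: 0.0684
grasp_force: 0.0
```

Run:
```python
from h import *
plan((.606,-.221,.20,25))
snap('wrist','w1.png')
marks('wrist',['row_long','row_short','row_middle','pull','chest'])
```

```text
at [0.4297 0.2199 0.3992] [-1.7999e+02  1.0000e-02  8.6510e+01] t 3.05 w 0.06840953128046191 F [-0.  -0.3 -0.1]
(0.606, -0.221, 0.2, 25) -> [-42.93  20.28  19.92] spin 1.073 dist 51.5
wrist row_long 0.7 [0.5298 0.1252 0.0093] px [345 216]
wrist row_short 0.75 [0.5347 0.2247 0.0149] px [348 152]
wrist row_middle 0.76 [0.5436 0.3091 0.0121] px [354  93]
wrist pull 0.81 [0.4255 0.2177 0.0391] px [275 164]
wrist chest 0.89 [0.6451 0.2047 0.0035] px [419 160]
```

View pics/w1.png

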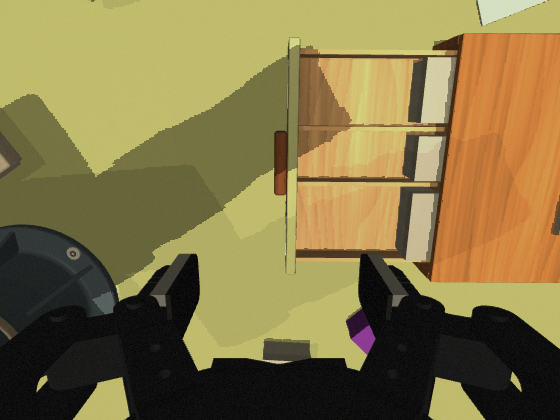

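The wrist view shows the drawer clearly: the front strip runs (289–299,38) to (287–296,273), and the dividers are at rows ~126 and ~180. The short lane lies between them, with the middle lane above and the long lane below.

Run:
```python
from h import *
t=lambda u,v,z: np.round(toplane('wrist',(u,v),z)[:2],4)
print('front outer',t(289,38,.07),t(287,273,.07),'inner',t(299,38,.07),t(296,273,.07))
for n,u,v in(('wallL',300,52),('wallL',455,54),('d1',302,126),('d1',408,126),('d2',299,180),('d2',438,184),('wallR',297,258),('wallR',430,262)): print(n,t(u,v,.042))
print('filed tops front edge',t(424,57,.062),t(417,135,.062),t(408,261,.062))
im=cv2.imread('pics/w1.png');cv2.imwrite('pics/w1c.png',cv2.resize(im[30:285,265:470],None,fx=2.9,fy=2.3,interpolation=cv2.INTER_CUBIC))
```

```text
front outer [0.4526 0.3751] [0.4328 0.061 ] inner [0.4649 0.3743] [0.446  0.0602]
wallL [0.4673 0.3628]
wallL [0.6707 0.3478]
d1 [0.4657 0.268 ]
d1 [0.6123 0.259 ]
d2 [0.4581 0.1925]
d2 [0.6584 0.1743]
wallR [0.4494 0.0716]
wallR [0.6532 0.0524]
filed tops front edge [0.6222 0.3442] [0.6175 0.2475] [0.6119 0.0655]
```

View pics/w1c.png

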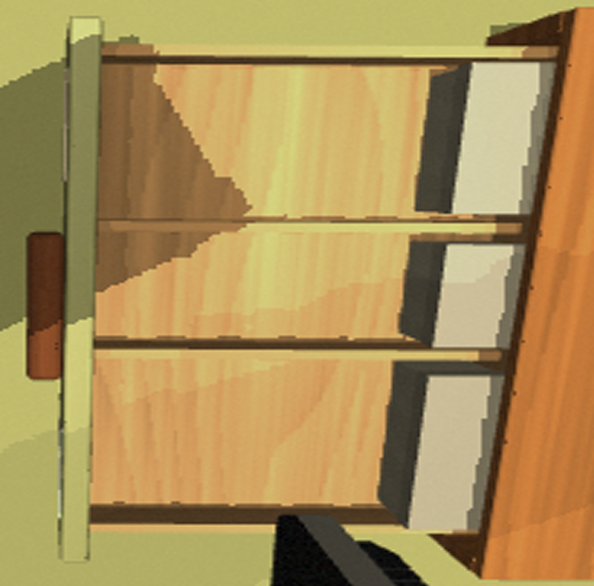

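Emit:
{"api": "servo_tool", "payload": {
  "xyz": [
    [-42.9,20.3,10],
    [-42.9,20.3,15],
    [-42.9,20.3,20],
    [-42.9,20.3,20],
    [-42.9,20.3,20],
    [-42.9,20.3,20],
    [-42.9,20.3,20],
    [-42.9,20.3,20],
    [-42.9,20.3,20],
    [-42.9,20.3,20]
  ],
  "spin": [1.07,1.07,1.07,1.07,1.07,1.07,1.07,1.07,1.07,1.07]
}}

```text
time_s: 4.6
ee_pos: [0.6055, -0.2218, 0.1986]
eef_rot: [-179.9, 0.0, 25.0]
force: [0.0, 0.6, -0.2]
gripper_width: 0.0682
grasp_force: 0.0
```

Run:
```python
from h import *
plan((.606,-.221,.05,25))
snap('wrist','w2.png')
T=np.linalg.inv(cam('wrist')['world_to_cam']);CM['w']=cam('wrist')
_p=proj
import h; h.cam=lambda c:CM['w']
for n in['carton_long']:
    print(fitbox('wrist',n,(.1,.04,.05),(.606,-.221),proj('wrist',[.606,-.221,.025])))
print(proj('wrist',[.606,-.221,.025]))
```

```text
at [ 0.6055 -0.2218  0.1986] [-1.7994e+02  5.0000e-02  2.5020e+01] t 4.6 w 0.06818885090890771 F [ 0.   0.6 -0.2]
(0.606, -0.221, 0.05, 25) -> [ 0.08 -0.05 14.86] spin 0.0 dist 14.9
[ 0.6053 -0.2193 25.077   0.9736]
[279.13291    188.81569127]
```

Emit:
{"api": "servo_tool", "payload": {
  "xyz": [
    [0.1,-0.2,5],
    [0.1,-0.2,10],
    [0.1,-0.2,14],
    [0.1,-0.2,16.5],
    [0.1,-0.2,17.6],
    [0.1,-0.2,17.6],
    [0.1,-0.2,17.6],
    [0.1,-0.2,17.6],
    [0.1,-0.2,17.6],
    [0.1,-0.2,17.6]
  ],
  "spin": [0,0,0,0,0,0,0,0,0,0]
}}

```text
time_s: 5.95
ee_pos: [0.6058, -0.2192, 0.0235]
eef_rot: [180.0, -0.0, 25.1]
force: [1.4, 0.1, -0.9]
gripper_width: 0.0684
grasp_force: 0.0
```

Emit:
{"api": "servo_tool", "payload": {
  "xyz": [
    [0,0,0],
    [0,0,0],
    [0,0,0],
    [0,0,0],
    [0,0,0],
    [0,0,0],
    [0,0,-3],
    [0,0,-8],
    [0,0,-13],
    [0,0,-13]
  ],
  "spin": [0,0,0,0,0,0,0,0,0,0],
  "gripper": -1
}}

```text
time_s: 7.2
ee_pos: [0.6076, -0.2199, 0.1572]
eef_rot: [179.7, -0.3, 25.1]
force: [0.1, -0.8, -2.0]
gripper_width: 0.0397
grasp_force: 31.0
```

Run:
```python
from h import *
plan((.5282,.1247,.20,86),(.5282,.1247,.036,86))
```

```text
at [ 0.6076 -0.2199  0.1572] [179.75  -0.25  25.08] t 7.2 w 0.03974695054152073 F [ 0.1 -0.8 -2. ]
(0.5282, 0.1247, 0.2, 86) -> [  7.42 -34.57  -4.28] spin -1.063 dist 35.6
(0.5282, 0.1247, 0.036, 86) -> [  7.42 -34.57  12.12] spin -1.063 dist 37.4
```

Emit:
{"api": "servo_tool", "payload": {
  "xyz": [
    [7.4,-34.6,-2],
    [7.4,-34.6,-2],
    [7.4,-34.6,-2],
    [7.4,-34.6,-2],
    [7.4,-34.6,-2],
    [7.4,-34.6,-2],
    [7.4,-34.6,-2],
    [7.4,-34.6,-2],
    [7.4,-34.6,-2],
    [7.4,-34.6,-2]
  ],
  "spin": [-1.063,-1.063,-1.063,-1.063,-1.063,-1.063,-1.063,-1.063,-1.063,-1.063]
}}

```text
time_s: 8.45
ee_pos: [0.5263, 0.1248, 0.1731]
eef_rot: [-180.0, 0.0, 85.9]
force: [-0.4, -0.5, -1.5]
gripper_width: 0.0398
grasp_force: 31.3
```

Run:
```python
from h import *
snap('wrist','w3.png')
plan((.5282,.1247,.08,86),(.5282,.1247,.0355,86))
marks('wrist',['row_long','row_short','row_middle','pull'])
```

```text
at [0.5262 0.1249 0.1731] [-1.7999e+02  1.0000e-02  8.5910e+01] t 8.5 w 0.03953920466365445 F [ 1.4 -0.2 -2.2]
(0.5282, 0.1247, 0.08, 86) -> [-0.    0.2   9.31] spin -0.002 dist 9.3
(0.5282, 0.1247, 0.0355, 86) -> [-0.    0.2  13.76] spin -0.002 dist 13.8
wrist row_short 0.86 [0.534  0.2266 0.0141] px [279  68]
wrist pull 0.89 [0.424  0.2193 0.0418] px [129  85]
wrist pull 0.34 [0.5229 0.1256 0.1509] px [271 254]
```

View pics/w3.png

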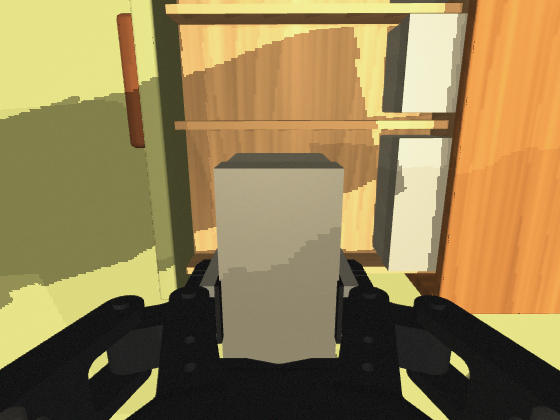

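The carton is held squarely: its top spans px (217–343,166–360). The short/long divider top is at rows ~121–129, and the long lane below it is clear.

Run:
```python
from h import *
t=lambda u,v,z: np.round(toplane('wrist',(u,v),z)[:2],4)
print('div lane side',t(180,129,.042),t(280,129,.042),t(440,129,.042))
print('next div lower edge',t(170,19,.042),t(380,23,.042),'upper',t(380,11,.042))
print('wallR',t(190,254,.042),t(195,266,.042),t(425,272,.042))
print('front inner',t(182,60,.07),t(160,297,.07), t(131,0,.07))
print('carton far end',t(217,167,.2),t(343,167,.2),t(217,355,.2))
print('filed front top',t(399,138,.062),t(390,270,.062))
```

```text
div lane side [0.4564 0.1857] [0.5313 0.1805] [0.6512 0.1722]
next div lower edge [0.4601 0.2603] [0.6058 0.2476] upper [0.6057 0.2552]
wallR [0.4502 0.085 ] [0.4529 0.074 ] [0.6447 0.0552]
front inner [0.4716 0.229 ] [0.4309 0.0626] [0.4452 0.2651]
carton far end [0.5105 0.1765] [0.5501 0.1738] [0.5025 0.1077]
filed front top [0.6139 0.1694] [0.609 0.069]
```

Emit:
{"api": "servo_tool", "payload": {
  "xyz": [
    [0,0.1,4],
    [0,0.1,8],
    [0,0.1,10],
    [0,0.1,11.5],
    [0,0.1,12.5],
    [0,0.1,13.2],
    [0,0.1,13.7],
    [0,0.1,13.7],
    [0,0.1,13.7],
    [0,0.1,13.7]
  ],
  "spin": [0,0,0,0,0,0,0,0,0,0]
}}

```text
time_s: 9.95
ee_pos: [0.5273, 0.1256, 0.0366]
eef_rot: [180.0, -0.0, 86.0]
force: [0.1, 0.3, -1.8]
gripper_width: 0.0397
grasp_force: 31.3
```

Emit:
{"api": "servo_tool", "payload": {
  "xyz": [
    [0,0,0.1],
    [0,0,0.1],
    [0,0,0.1],
    [0,0,0.1],
    [0,0,-2],
    [0,0,-6],
    [0,0,-11],
    [0,0,-16],
    [0,0,-16],
    [0,0,-16]
  ],
  "spin": [0,0,0,0,0,0,0,0,0,0],
  "gripper": 0.5
}}

```text
time_s: 11.2
ee_pos: [0.5269, 0.1255, 0.1958]
eef_rot: [-180.0, 0.0, 86.0]
force: [-0.2, 0.0, -0.4]
gripper_width: 0.064
grasp_force: 0.0
```

Run:
```python
from h import *
snap('wrist','w4.png')
plan((.4205,-.126,.20,-7),(.4205,-.126,.20,173),(.441,-.313,.2,29))
```

```text
at [0.5266 0.1254 0.1953] [-1.7992e+02  3.0000e-02  8.5990e+01] t 11.25 w 0.06413063436490153 F [ 0.3 -0.3 -1.4]
(0.4205, -0.126, 0.2, -7) -> [-25.82  -8.82  -0.47] spin 1.623 dist 27.3
(0.4205, -0.126, 0.2, 173) -> [-25.82  -8.82  -0.47] spin -1.519 dist 27.3
(0.441, -0.313, 0.2, 29) -> [-44.33  -5.47  -0.47] spin 0.995 dist 44.7
```

View pics/w4.png

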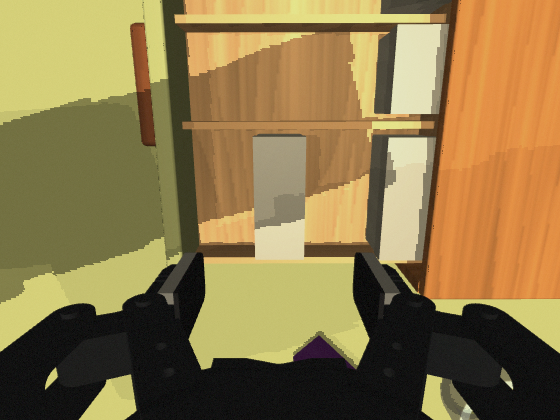

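The long carton stands in its lane (px 253–305, rows 136–258), clear of the divider and the wall. Next is the middle one.

Emit:
{"api": "servo_tool", "payload": {
  "xyz": [
    [-25.8,-8.8,-0.5],
    [-25.8,-8.8,-0.5],
    [-25.8,-8.8,-0.5],
    [-25.8,-8.8,-0.5],
    [-25.8,-8.8,-0.5],
    [-25.8,-8.8,-0.5],
    [-25.8,-8.8,-0.5],
    [-25.8,-8.8,-0.5],
    [-25.8,-8.8,-0.5],
    [-25.8,-8.8,-0.5]
  ],
  "spin": [-1.519,-1.519,-1.519,-1.519,-1.519,-1.519,-1.519,-1.519,-1.519,-1.519]
}}

```text
time_s: 12.5
ee_pos: [0.4207, -0.1255, 0.2003]
eef_rot: [180.0, -0.1, 173.0]
force: [0.3, 0.6, -0.4]
gripper_width: 0.0642
grasp_force: 0.0
```

```bash
cat > fitw.py <<'E'
import sys,h
from h import *
n,l,x,y=sys.argv[1],*map(float,sys.argv[2:5])
s=sense();M=viewer.camera_model('wrist');snap('wrist','fit_%s.png'%n)
h.cam=lambda c:M
r=fitbox('wrist',n,(l,.04,.05),(x,y),proj('wrist',[x,y,.025]));print(r)
w=(r[2]-s['eef_rot'][2]+90)%180-90+s['eef_rot'][2]
plan((r[0],r[1],.0235,w))
E
python3 fitw.py carton_middle .08 .4205 -.126
```

```text
[ 0.421  -0.1249 -7.1276  0.9789]
at [ 0.4209 -0.1256  0.2006] [ 1.7999e+02 -7.0000e-02  1.7287e+02] t 12.6 w 0.0645327152691614 F [ 0.  -0.6  0.4]
(np.float64(0.421), np.float64(-0.1249), 0.0235, np.float64(172.8724)) -> [-0.    0.07 17.71] spin 0.0 dist 17.7
```

Emit:
{"api": "servo_tool", "payload": {
  "xyz": [
    [0,0.1,5],
    [0,0.1,10],
    [0,0.1,14],
    [0,0.1,16.5],
    [0,0.1,17.7],
    [0,0.1,17.7],
    [0,0.1,17.7],
    [0,0.1,17.7],
    [0,0.1,17.7],
    [0,0.1,17.7]
  ],
  "spin": [0,0,0,0,0,0,0,0,0,0]
}}

```text
time_s: 13.85
ee_pos: [0.4215, -0.1248, 0.0245]
eef_rot: [-180.0, 0.0, 173.0]
force: [0.3, 0.7, -0.1]
gripper_width: 0.0643
grasp_force: 0.0
```

Emit:
{"api": "servo_tool", "payload": {
  "xyz": [
    [0,0,0],
    [0,0,0],
    [0,0,0],
    [0,0,0],
    [0,0,0],
    [0,0,-3],
    [0,0,-8],
    [0,0,-13],
    [0,0,-15],
    [0,0,-15]
  ],
  "spin": [0,0,0,0,0,0,0,0,0,0],
  "gripper": -1
}}

```text
time_s: 15.1
ee_pos: [0.4222, -0.1249, 0.1753]
eef_rot: [-180.0, 0.1, 173.0]
force: [0.2, -0.2, -1.6]
gripper_width: 0.0398
grasp_force: 30.9
```

Run:
```python
from h import *
plan((.540,.3090,.175,86))
```

```text
at [ 0.4222 -0.1249  0.1753] [-1.7998e+02  1.4000e-01  1.7302e+02] t 15.1 w 0.03977114786152105 F [ 0.2 -0.2 -1.6]
(0.54, 0.309, 0.175, 86) -> [-6.42e+00  4.45e+01  3.00e-02] spin 1.519 dist 45.0
```

Emit:
{"api": "servo_tool", "payload": {
  "xyz": [
    [-6.4,44.5,0],
    [-6.4,44.5,0],
    [-6.4,44.5,0],
    [-6.4,44.5,0],
    [-6.4,44.5,0],
    [-6.4,44.5,0],
    [-6.4,44.5,0],
    [-6.4,44.5,0],
    [-6.4,44.5,0],
    [-6.4,44.5,0]
  ],
  "spin": [1.519,1.519,1.519,1.519,1.519,1.519,1.519,1.519,1.519,1.519]
}}

```text
time_s: 16.35
ee_pos: [0.5383, 0.3093, 0.1723]
eef_rot: [-179.9, 0.1, 86.1]
force: [0.7, 0.3, -0.3]
gripper_width: 0.0397
grasp_force: 31.1
```

Run:
```python
from h import *
snap('wrist','w5.png')
plan((.540,.3080,.0365,86))
```

```text
at [0.5384 0.3088 0.1728] [-1.799e+02  7.000e-02  8.618e+01] t 16.4 w 0.039482393131014225 F [ 0.5 -1.  -1.2]
(0.54, 0.308, 0.0365, 86) -> [-0.07  0.16 13.63] spin 0.003 dist 13.6
```

View pics/w5.png

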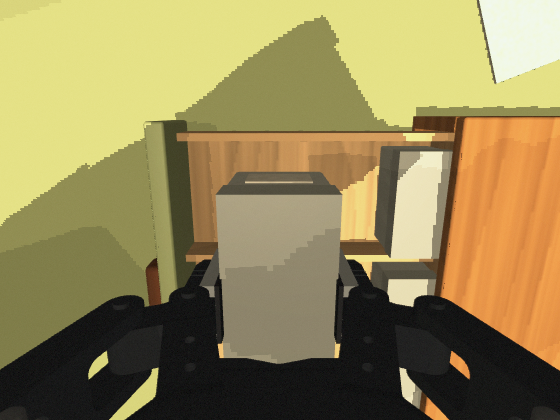

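The left wall's lane-side top edge is at row ~140 and the divider's is at ~254. The carton is held square at (218–341, 193–).

Run:
```python
from h import *
t=lambda u,v,z: np.round(toplane('wrist',(u,v),z)[:2],4)
for u in(200,370): print('wallL',t(u,140,.042),'div',t(u,253,.042))
print('carton far end',t(217,194,.2),t(341,194,.2), 'filed',t(398,147,.062),t(390,257,.062))
print('front inner',t(182,122,.07))
```

```text
wallL [0.4823 0.3597] div [0.4708 0.2685]
wallL [0.6105 0.3513] div [0.6108 0.2594]
carton far end [0.5218 0.3514] [0.5614 0.3488] filed [0.6251 0.3469] [0.621  0.2638]
front inner [0.4782 0.3738]
```

Emit:
{"api": "servo_tool", "payload": {
  "xyz": [
    [0,0.1,4],
    [0,0.1,8],
    [0,0.1,10],
    [0,0.1,11.5],
    [0,0.1,12.5],
    [0,0.1,13.2],
    [0,0.1,13.6],
    [0,0.1,13.6],
    [0,0.1,13.6],
    [0,0.1,13.6]
  ],
  "spin": [0,0,0,0,0,0,0,0,0,0]
}}

```text
time_s: 17.65
ee_pos: [0.5401, 0.3093, 0.0386]
eef_rot: [180.0, -0.0, 86.0]
force: [-0.2, 0.2, -0.7]
gripper_width: 0.0396
grasp_force: 31.1
```

Emit:
{"api": "servo_tool", "payload": {
  "xyz": [
    [0,0,0.1],
    [0,0,0.2],
    [0,0,0.2],
    [0,0,0.2],
    [0,0,0.2],
    [0,0,0.2],
    [0,0,0.2],
    [0,0,0.2],
    [0,0,0.2],
    [0,0,0.2]
  ],
  "spin": [0,0,0,0,0,0,0,0,0,0]
}}

```text
time_s: 18.9
ee_pos: [0.5402, 0.3092, 0.0365]
eef_rot: [180.0, -0.0, 86.0]
force: [1.0, -0.2, 6.2]
gripper_width: 0.0399
grasp_force: 31.8
```

Emit:
{"api": "servo_tool", "payload": {
  "xyz": [
    [0,0,0],
    [0,0,0],
    [0,0,0],
    [0,0,0],
    [0,0,-2],
    [0,0,-6],
    [0,0,-11],
    [0,0,-16],
    [0,0,-16],
    [0,0,-16]
  ],
  "spin": [0,0,0,0,0,0,0,0,0,0],
  "gripper": 0.5
}}

```text
time_s: 20.15
ee_pos: [0.5398, 0.3091, 0.1958]
eef_rot: [-180.0, 0.0, 86.0]
force: [-0.1, -0.3, -0.1]
gripper_width: 0.064
grasp_force: 0.0
```

Run:
```python
from h import *
plan((.441,-.313,.2,29))
```

```text
at [0.5398 0.3091 0.1958] [-1.7998e+02  1.0000e-02  8.5990e+01] t 20.15 w 0.06395677930844232 F [-0.1 -0.3 -0.1]
(0.441, -0.313, 0.2, 29) -> [-62.75  -5.51  -0.42] spin 0.995 dist 63.0
```

Emit:
{"api": "servo_tool", "payload": {
  "xyz": [
    [-62.7,-5.5,-0.4],
    [-62.7,-5.5,-0.4],
    [-62.7,-5.5,-0.4],
    [-62.7,-5.5,-0.4],
    [-62.7,-5.5,-0.4],
    [-62.7,-5.5,-0.4],
    [-62.7,-5.5,-0.4],
    [-62.7,-5.5,-0.4],
    [-62.7,-5.5,-0.4],
    [-62.7,-5.5,-0.4]
  ],
  "spin": [0.995,0.995,0.995,0.995,0.995,0.995,0.995,0.995,0.995,0.995]
}}

```text
time_s: 21.4
ee_pos: [0.4407, -0.3097, 0.1989]
eef_rot: [-179.9, 0.0, 29.0]
force: [1.8, -0.1, 0.4]
gripper_width: 0.0643
grasp_force: 0.0
```

Run:
```python
from h import *
plan((.441,-.313,.2,29))
```

```text
at [ 0.4407 -0.3097  0.1989] [-1.7989e+02  4.0000e-02  2.8970e+01] t 21.4 w 0.06427387871836256 F [ 1.8 -0.1  0.4]
(0.441, -0.313, 0.2, 29) -> [-0.13  0.31 -0.11] spin -0.0 dist 0.3
```

```bash
python3 fitw.py carton_short .06 .441 -.313
```

```text
[ 0.4411 -0.312  27.5678  0.9636]
at [ 0.4399 -0.3126  0.1984] [-1.7992e+02  1.1000e-01  2.8680e+01] t 21.5 w 0.0640989480902382 F [-0.7  0.8 -0.5]
(np.float64(0.4411), np.float64(-0.312), 0.0235, np.float64(27.5678)) -> [1.400e-01 1.000e-02 1.749e+01] spin 0.019 dist 17.5
```

Emit:
{"api": "servo_tool", "payload": {
  "xyz": [
    [0.1,0,5],
    [0.1,0,10],
    [0.1,0,14],
    [0.1,0,16.5],
    [0.1,0,17.6],
    [0.1,0,17.6],
    [0.1,0,17.6],
    [0.1,0,17.6],
    [0.1,0,17.6],
    [0.1,0,17.6]
  ],
  "spin": [0.015,0.015,0.015,0.015,0.015,0.015,0.015,0.015,0.015,0.015]
}}

```text
time_s: 22.75
ee_pos: [0.4429, -0.3077, 0.0245]
eef_rot: [180.0, -0.0, 28.1]
force: [0.3, 0.8, -0.4]
gripper_width: 0.064
grasp_force: 0.0
```

Emit:
{"api": "servo_tool", "payload": {
  "xyz": [
    [0,0,0],
    [0,0,0],
    [0,0,0],
    [0,0,0],
    [0,0,0],
    [0,0,-3],
    [0,0,-8],
    [0,0,-13],
    [0,0,-15],
    [0,0,-15]
  ],
  "spin": [0,0,0,0,0,0,0,0,0,0],
  "gripper": -1
}}

```text
time_s: 24.0
ee_pos: [0.4434, -0.308, 0.1753]
eef_rot: [179.9, -0.1, 28.1]
force: [0.4, -0.5, -1.8]
gripper_width: 0.0397
grasp_force: 30.7
```

Run:
```python
from h import *
plan((.534,.2225,.185,86))
```

```text
at [ 0.4434 -0.308   0.1753] [ 1.7989e+02 -6.0000e-02  2.8120e+01] t 24.0 w 0.03972212228878425 F [ 0.4 -0.5 -1.8]
(0.534, 0.2225, 0.185, 86) -> [ 33.   -42.52  -0.97] spin -1.01 dist 53.8
```

Emit:
{"api": "servo_tool", "payload": {
  "xyz": [
    [33.2,-42.8,-1],
    [33.2,-42.8,-1],
    [33.2,-42.8,-1],
    [33.2,-42.8,-1],
    [33.2,-42.8,-1],
    [33.2,-42.8,-1],
    [33.2,-42.8,-1],
    [33.2,-42.8,-1],
    [33.2,-42.8,-1],
    [33.2,-42.8,-1]
  ],
  "spin": [-1.01,-1.01,-1.01,-1.01,-1.01,-1.01,-1.01,-1.01,-1.01,-1.01]
}}

```text
time_s: 25.25
ee_pos: [0.5332, 0.2288, 0.182]
eef_rot: [-179.9, 0.1, 86.2]
force: [-0.3, -1.0, -0.5]
gripper_width: 0.0397
grasp_force: 30.9
```

Run:
```python
from h import *
snap('wrist','w6.png')
plan((.534,.2255,.0375,86))
t=lambda u,v,z: np.round(toplane('wrist',(u,v),z)[:2],4)
for v in (150,170,190,200,210,250): print(v,t(280,v,.2),t(340,v,.042))
```

```text
at [0.5331 0.2271 0.1822] [-1.7986e+02  8.0000e-02  8.6110e+01] t 25.3 w 0.03971845347160733 F [-0.3  0.4 -2. ]
(0.534, 0.2255, 0.0375, 86) -> [-0.16  0.1  14.47] spin 0.002 dist 14.5
150 [0.5375 0.2814] [0.5839 0.2625]
170 [0.5371 0.2747] [0.5836 0.2467]
190 [0.5366 0.2677] [0.5832 0.2303]
200 [0.5364 0.2641] [0.5831 0.2219]
210 [0.5361 0.2605] [0.5829 0.2134]
250 [0.5352 0.2455] [0.5822 0.178 ]
```

View pics/w6.png

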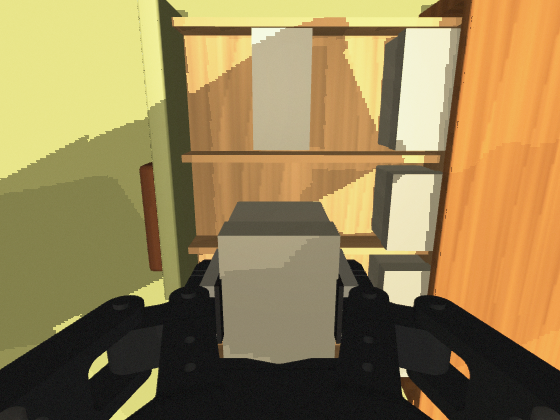

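The middle carton stands in its lane at (252–312, 28–150). The held short carton's far top edge is at row ~236. The short lane's edges are at rows ~162 and ~246.

Run:
```python
from h import *
t=lambda u,v,z: np.round(toplane('wrist',(u,v),z)[:2],4)
for u in(195,365): print('d1',t(u,162,.042),'d2',t(u,246,.042))
print('end',t(220,236,.2077),t(340,236,.2077),'middle ends',t(280,28,.062),t(282,150,.062))
plan()
```

```text
d1 [0.4686 0.2607] d2 [0.4593 0.1898]
d1 [0.6035 0.2518] d2 [0.6034 0.1803]
end [0.5156 0.2549] [0.5558 0.2523] middle ends [0.5422 0.3486] [0.5383 0.2676]
at [0.5331 0.2271 0.1822] [-1.7986e+02  8.0000e-02  8.6110e+01] t 25.3 w 0.03971845347160733 F [-0.3  0.4 -2. ]
```

Emit:
{"api": "servo_tool", "payload": {
  "xyz": [
    [-0.2,0,3],
    [-0.2,0,6],
    [-0.2,0,8],
    [-0.2,0,8],
    [-0.2,0,8],
    [-0.2,0,8],
    [-0.2,0,8],
    [-0.2,0,8],
    [-0.2,0,8],
    [-0.2,0,8]
  ],
  "spin": [0,0,0,0,0,0,0,0,0,0]
}}

```text
time_s: 26.55
ee_pos: [0.5338, 0.2244, 0.1043]
eef_rot: [-180.0, 0.0, 86.0]
force: [0.6, 1.0, -0.3]
gripper_width: 0.0399
grasp_force: 30.9
```

Position is on target (y .2244). Descend 6.7 cm to z ≈ .037.

Emit:
{"api": "servo_tool", "payload": {
  "xyz": [
    [0,0,2],
    [0,0,3.5],
    [0,0,4.7],
    [0,0,5.6],
    [0,0,6.2],
    [0,0,6.5],
    [0,0,6.7],
    [0,0,6.8],
    [0,0,6.8],
    [0,0,6.8]
  ],
  "spin": [0,0,0,0,0,0,0,0,0,0]
}}

```text
time_s: 27.8
ee_pos: [0.5338, 0.2244, 0.0364]
eef_rot: [180.0, -0.0, 86.0]
force: [0.4, -0.8, 0.1]
gripper_width: 0.0395
grasp_force: 31.0
```

Emit:
{"api": "servo_tool", "payload": {
  "xyz": [
    [0,0,0],
    [0,0,0],
    [0,0,0],
    [0,0,0],
    [0,0,-2],
    [0,0,-6],
    [0,0,-11],
    [0,0,-16],
    [0,0,-16],
    [0,0,-16]
  ],
  "spin": [0,0,0,0,0,0,0,0,0,0],
  "gripper": 0.5
}}

```text
time_s: 29.05
ee_pos: [0.5337, 0.2243, 0.1959]
eef_rot: [-180.0, 0.0, 86.0]
force: [0.1, 0.5, -1.2]
gripper_width: 0.0639
grasp_force: 0.0
```

Run:
```python
from h import *
snap('wrist','w7.png')
plan((.36,.225,.20,86),(.36,.225,.04,86))
```

```text
at [0.5333 0.2242 0.1953] [-1.7993e+02  4.0000e-02  8.5990e+01] t 29.1 w 0.0641906770967691 F [-1.  -0.4 -0.5]
(0.36, 0.225, 0.2, 86) -> [ -1.13 -17.3   -0.47] spin -0.0 dist 17.3
(0.36, 0.225, 0.04, 86) -> [ -1.13 -17.3   15.53] spin -0.0 dist 23.3
```

View pics/w7.png

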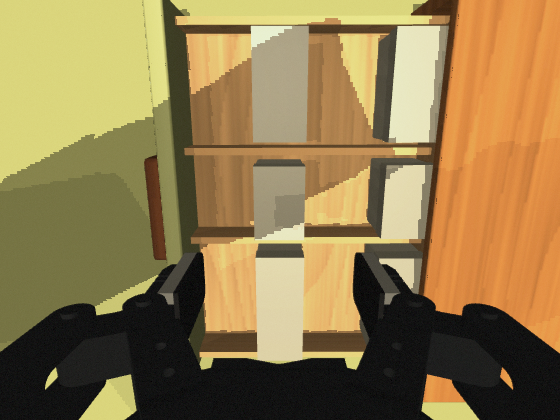

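All three cartons stand crosswise in their lanes, at px (280,85), (280,200) and (280,305). Next I go in front of the pull with the fingers closed and turned so their narrow side pushes.

Emit:
{"api": "servo_tool", "payload": {
  "xyz": [
    [-1.4,-15.5,0],
    [-1.4,-15.5,0],
    [-1.4,-15.5,0],
    [-1.4,-15.5,0],
    [-1.4,-15.5,0],
    [-1.4,-15.5,0],
    [-1.4,-15.5,0],
    [-1.4,-15.5,0],
    [-1.4,-15.5,0],
    [-1.4,-15.5,0]
  ],
  "spin": [-1.57,-1.57,-1.57,-1.57,-1.57,-1.57,-1.57,-1.57,-1.57,-1.57],
  "gripper": -1
}}

```text
time_s: 30.35
ee_pos: [0.3776, 0.2209, 0.1954]
eef_rot: [-179.9, -0.1, 175.9]
force: [0.7, 0.1, -0.6]
gripper_width: 0.0002
grasp_force: 0.0
```

Run:
```python
from h import *
snap('wrist'); marks('wrist',['pull','row_short'])
d=np.array([.9976,-.0698]);P=np.array([.4245,.2185])
plan(*[(*(P+a*d),.039,176) for a in(-.045,-.011,.18)])
```

```text
wrist pull 0.66 [0.4264 0.2191 0.0397] px [280 246]
wrist row_short 0.48 [0.5362 0.2194 0.0171] px [287 336]
at [0.3779 0.2211 0.1958] [-1.7997e+02 -4.0000e-02  1.7585e+02] t 30.5 w 3.4183141022436175e-05 F [0.1 0.3 0.8]
(np.float64(0.379608), np.float64(0.221641), 0.039, 176) -> [-0.17  0.07 15.68] spin -0.003 dist 15.7
(np.float64(0.41352639999999996), np.float64(0.2192678), 0.039, 176) -> [-3.57  0.08 15.68] spin -0.003 dist 16.1
(np.float64(0.604068), np.float64(0.205936), 0.039, 176) -> [-22.67   0.13  15.68] spin -0.003 dist 27.6
```

Emit:
{"api": "servo_tool", "payload": {
  "xyz": [
    [0,0,4],
    [0,0,8],
    [0,0,11],
    [0,0,13.5],
    [0,0,15],
    [0,0,15.6],
    [-0.5,0,15.6],
    [-1.2,0,15.6],
    [-2.0,0,15.6],
    [-2.6,0,15.6]
  ],
  "spin": [0,0,0,0,0,0,0,0,0,0]
}}

```text
time_s: 31.75
ee_pos: [0.405, 0.2194, 0.0406]
eef_rot: [180.0, 0.0, 175.9]
force: [-0.5, -0.3, -0.4]
gripper_width: 0.0
grasp_force: 0.0
```

Emit:
{"api": "servo_tool", "payload": {
  "xyz": [
    [-0.2,0,0],
    [-0.5,0,0],
    [-0.8,0,0],
    [-1.2,0,0],
    [-1.6,0,0],
    [-2.0,0,0],
    [-2.4,0,0],
    [-2.8,0,0],
    [-3.2,0,0],
    [-3.6,0,0]
  ],
  "spin": [0,0,0,0,0,0,0,0,0,0]
}}

```text
time_s: 33.0
ee_pos: [0.4403, 0.2168, 0.0403]
eef_rot: [180.0, -0.0, 175.9]
force: [-1.3, 1.2, -0.9]
gripper_width: -0.0
grasp_force: 0.8
```

Emit:
{"api": "servo_tool", "payload": {
  "xyz": [
    [-0.4,0,0],
    [-0.9,0,0],
    [-1.4,0,0],
    [-1.9,0,0],
    [-2.4,0,0],
    [-2.9,0,0],
    [-3.4,0,0],
    [-3.9,0,0],
    [-4.4,0,0],
    [-4.8,0,0]
  ],
  "spin": [0,0,0,0,0,0,0,0,0,0]
}}

```text
time_s: 34.25
ee_pos: [0.4882, 0.2134, 0.0403]
eef_rot: [-180.0, 0.0, 175.9]
force: [-1.9, 2.0, 0.0]
gripper_width: -0.0
grasp_force: 0.9
```

Emit:
{"api": "servo_tool", "payload": {
  "xyz": [
    [-0.5,0,0],
    [-1.0,0,0],
    [-1.5,0,0],
    [-2.0,0,0],
    [-2.5,0,0],
    [-3.0,0,0],
    [-3.5,0,0],
    [-4.0,0,0],
    [-4.5,0,0],
    [-4.9,0,0]
  ],
  "spin": [0,0,0,0,0,0,0,0,0,0]
}}

```text
time_s: 35.5
ee_pos: [0.5371, 0.2099, 0.0403]
eef_rot: [-180.0, 0.0, 175.9]
force: [-1.7, 0.9, 0.4]
gripper_width: -0.0001
grasp_force: 0.8
```

Run:
```python
from h import *
snap('top'); snap('scene'); marks('top',['pull']); marks('scene',['pull']); plan()
```

```text
top pull 0.82 [0.5439 0.2129 0.0389] px [178 227]
top pull 0.7 [0.6499 0.116  0.0142] px [216 191]
top pull 0.38 [ 7.441e-01 -1.231e-01 -1.000e-04] px [300 160]
scene pull 0.87 [0.551  0.2103 0.0389] px [321 152]
scene pull 0.49 [0.6613 0.2089 0.0146] px [348 170]
at [0.5369 0.2098 0.0403] [-1.7999e+02  1.0000e-02  1.7593e+02] t 35.7 w 0.00026889560416339223 F [-0.5 -0.8 -0.2]
```

Pushing well: about 0.08 m to go. I slow towards the end and watch the force.

Emit:
{"api": "servo_tool", "payload": {
  "xyz": [
    [-0.4,0,0],
    [-0.9,0,0],
    [-1.4,0,0],
    [-1.9,0,0],
    [-2.4,0,0],
    [-2.9,0,0],
    [-3.3,0,0],
    [-3.7,0,0],
    [-4.1,0,0],
    [-4.4,0,0]
  ],
  "spin": [0,0,0,0,0,0,0,0,0,0]
}}

```text
time_s: 36.95
ee_pos: [0.5809, 0.2069, 0.0403]
eef_rot: [180.0, -0.0, 175.9]
force: [-1.5, 0.4, -0.5]
gripper_width: -0.0001
grasp_force: 0.8
```

Emit:
{"api": "servo_tool", "payload": {
  "xyz": [
    [-0.3,0,0],
    [-0.5,0,0],
    [-0.7,0,0],
    [-0.9,0,0],
    [-1.1,0,0],
    [-1.3,0,0],
    [-1.5,0,0],
    [-1.7,0,0],
    [-1.8,0,0],
    [-1.9,0,0]
  ],
  "spin": [0,0,0,0,0,0,0,0,0,0]
}}

```text
time_s: 38.2
ee_pos: [0.5997, 0.2055, 0.0403]
eef_rot: [-180.0, 0.0, 175.9]
force: [-1.2, 1.5, -1.2]
gripper_width: 0.0001
grasp_force: 0.8
```

Emit:
{"api": "servo_tool", "payload": {
  "xyz": [
    [-0.1,0,0],
    [-0.2,0,0],
    [-0.3,0,0],
    [-0.4,0,0],
    [-0.5,0,0],
    [-0.6,0,0],
    [-0.7,0,0],
    [-0.8,0,0],
    [-0.9,0,0],
    [-1.0,0,0]
  ],
  "spin": [0,0,0,0,0,0,0,0,0,0]
}}

```text
time_s: 39.45
ee_pos: [0.6033, 0.2052, 0.0402]
eef_rot: [180.0, -0.6, 176.0]
force: [-55.8, 2.6, 39.3]
gripper_width: 0.0001
grasp_force: 27.5
```

Emit:
{"api": "servo_tool", "payload": {
  "xyz": [
    [-0.1,0,0],
    [-0.1,0,0],
    [-0.2,0,0],
    [-0.2,0,0],
    [-0.3,0,0],
    [-0.3,0,0],
    [-0.4,0,0],
    [-0.4,0,0],
    [-0.5,0,0],
    [-0.5,0,0]
  ],
  "spin": [0,0,0,0,0,0,0,0,0,0]
}}

```text
time_s: 40.7
ee_pos: [0.6035, 0.2052, 0.0401]
eef_rot: [-180.0, -1.1, 176.1]
force: [-87.0, 4.0, 63.3]
gripper_width: 0.0001
grasp_force: 44.0
```

Emit:
{"api": "servo_tool", "payload": {
  "xyz": [
    [1,0,0],
    [2,0,0],
    [3,0,0],
    [4,0,0],
    [5,0,-4],
    [5,0,-9],
    [5,0,-14],
    [5,0,-18],
    [7,0,-18],
    [8,0,-18]
  ],
  "spin": [0,0,0,0,0,0,0,0,0,0]
}}

```text
time_s: 41.95
ee_pos: [0.5341, 0.2102, 0.2205]
eef_rot: [180.0, 0.0, 175.9]
force: [0.7, 0.2, -0.2]
gripper_width: -0.0001
grasp_force: 0.0
```

Run:
```python
from h import *
plan()
for c in('wrist','top','scene'):
    snap(c,'end_%s.png'%c); marks(c,['pull','chest','row_long','row_short','row_middle'])
def rows(fn,c,u0,pts):
    pass
# scan of colours in top image along drawer axis (line through y offset 0.08 off the pull)
im=cv2.imread('pics/end_top.png')
for off in(-.12,.1):
    for a in np.arange(-.05,.03,.003):
        p=np.array([.645,.204])+a*np.array([.9976,-.0698])+off*np.array([.0698,.9976])
        u=proj('top',[*p,.07]);print(off,round(a,3),np.round(u,1),im[int(round(u[1])),int(round(u[0]))][::-1])
```

```text
at [0.5341 0.2102 0.2205] [1.7999e+02 3.0000e-02 1.7595e+02] t 41.95 w -0.00010525033881580787 F [ 0.7  0.2 -0.2]
top pull 0.65 [0.6116 0.209  0.0395] px [181 203]
top chest 0.87 [6.449e-01 2.067e-01 5.000e-04] px [185 193]
scene pull 0.58 [0.6112 0.2079 0.038 ] px [336 159]
scene chest 0.83 [ 0.6436  0.1993 -0.0043] px [341 174]
-0.12 -0.05 [222.4 211.9] [189 175  90]
-0.12 -0.047 [222.5 210.8] [191 176  91]
-0.12 -0.044 [222.6 209.7] [193 178  97]
-0.12 -0.041 [222.7 208.6] [192 178  92]
-0.12 -0.038 [222.8 207.5] [191 175  95]
-0.12 -0.035 [222.9 206.4] [189 177  92]
-0.12 -0.032 [223.  205.3] [191 177  93]
-0.12 -0.029 [223.1 204.2] [190 176  93]
-0.12 -0.026 [223.2 203.1] [186 174  89]
-0.12 -0.023 [223.3 202. ] [191 178  92]
-0.12 -0.02 [223.4 200.9] [163 153  76]
-0.12 -0.017 [223.5 199.8] [103  94  64]
-0.12 -0.014 [223.6 198.7] [96 88 67]
-0.12 -0.011 [223.8 197.6] [143 137  76]
-0.12 -0.008 [223.9 196.5] [218 205 121]
-0.12 -0.005 [224.  195.4] [209 194 109]
-0.12 -0.002 [224.1 194.3] [186 170  91]
-0.12 0.001 [224.2 193.3] [140 101  50]
-0.12 0.004 [224.3 192.2] [181  96  
[... 651 characters left out ...]
1 188  98]
0.1 -0.023 [143.  195.2] [203 191  99]
0.1 -0.02 [143.1 194.1] [171 160  85]
0.1 -0.017 [143.3 193. ] [110 107  81]
0.1 -0.014 [143.4 191.9] [167 159 111]
0.1 -0.011 [143.5 190.8] [211 202 111]
0.1 -0.008 [143.6 189.8] [218 205 113]
0.1 -0.005 [143.7 188.7] [217 202 112]
0.1 -0.002 [143.9 187.6] [215 202 114]
0.1 0.001 [144.  186.5] [142  74  25]
0.1 0.004 [144.1 185.4] [225 128  44]
0.1 0.007 [144.2 184.3] [226 132  50]
0.1 0.01 [144.3 183.2] [221 126  40]
0.1 0.013 [144.5 182.1] [222 124  44]
0.1 0.016 [144.6 181.1] [214 115  40]
0.1 0.019 [144.7 180. ] [217 118  41]
0.1 0.022 [144.8 178.9] [221 121  42]
0.1 0.025 [144.9 177.8] [223 123  40]
0.1 0.028 [145.  176.7] [225 124  41]
```

The front's 14 mm lip now sits flush on the chest face with no gap, and the pull is 32 mm ahead of that face, as the sizes require. So the drawer is fully shut and the arm is clear.

```bash
python3 -c "
from h import *
marks('top',['mug','tape','stamp']);print(job.finish_job())"
```

```text
top mug 0.69 [ 0.477  -0.5264 -0.0031] px [441 255]
top tape 0.9 [ 0.7437 -0.1263 -0.0012] px [301 161]
top stamp 0.44 [ 0.6839 -0.3551  0.0037] px [381 182]
the job is handed in; nothing more can be done
None
```

The three grey cartons are filed upright and crosswise in their matching rows, the drawer is fully shut, the mug, tape and stamp were not moved, and the job is handed in at about 42 s. The last millimetres of the slow push pressed on the closed drawer with up to about 108 N at the wrist, under the 120 N limit.

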